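Find the stamped parts bin and push it to the dispatch line

ROBOT

A 6-joint arm with a two-finger parallel gripper is mounted at the origin on a cart in front of the work surface, level with it; the furniture and walls round the work are solid. World frame = base frame: x ahead of the robot, y to its left, z up, the work surface at z = 0. Lengths are in m, angles in rad, forces in N, time in s.
With the tool pointing down it reaches from about 0.25 to 0.725 m from the base axis. Payload 4 kg.
Tool frame: the origin (TCP) lies on the front face of the gripper's body, between the roots of the fingers; the fingertips stand 73 mm ahead of it and the grasp point (between the pads) lies 54 mm ahead of it; z points along the fingers, y is the line along which they close (so a half turn about z gives the same grasp; the last joint's range is limited). The gripper opens to 85 mm and grips with 20 to 120 N. Pads are 22 mm wide; open, the fingers measure 114 mm over their backs; the gripper's body (76 mm by 85 mm) begins 54 mm behind the grasp point. The pads swing forward as they close: fully open they stand 13 mm farther back than shut.
Start: joints at [0, 0.241, 0.005, 1.335, 0, 1.571], TCP at [0.5, -0, 0.304] pointing down, gripper open.
Joint ranges: [-2.72, 2.72], [-1.05, 1.87], [-1.09, 1.28], [-1.99, 2.15], [-1.42, 1.44], [-3.14, 3.14]. Speed limits (rad/s): [2.79, 2.79, 3.14, 3.14, 3.14, 3.14].

INTERFACE

Orientations are given as a unit quaternion [x, y, z, w].
In Python, from workcell import bot gives the robot as it stands. The module is installed in compiled form; this text tells all that it offers.
- The arm moves only by the tool step_arm, never from a script. Its argument "rows" is a list of rows, each a list of 2 entries, a list of its own where there are three numbers: the shift along the tool's x, y, z in mm, then the turn about the tool's z in degrees. A call has 1 to 12 rows; each row is the pose to reach, as a shift and turn from the pose commanded when the call began, along the tool's axes at that moment; what a row does not reach only later rows make up. A row lasts 1/8 s, in which the tool goes at most 62.5 mm and 10.7 degrees, less where a joint would pass 70% of its speed; a pose out of reach is approached as far as the arm can. A call with a gripper value outside its range is refused whole. "claw" is the gripper's target within -1 to 1 (shut at 1, half-way at 0, fully open at -1), set as the call begins (left out, the last holds). The fingers move at their own pace and stop on an object; the grip force is fixed at half the most. Time passes only in rows, so rows that repeat a pose let the fingers close. It gives the time, the measured TCP pose, the force, the opening and the grip force at its end, in the units of the state.
- bot.get_obs(): the state, without advancing time (a new reading comes with each control period).
- bot.camera(name): name is "scene" or "side" or "wrist"; returns (picture, depth): 400x640x3 uint8, red, green, blue; 400x640 float32, m along the optical axis (not along the pixel's ray), 0 where there is no reading.
- bot.camera_params(name): a dict with "fx", "fy", "cx", "cy" (pixels), "D" ([k1, k2, p1, p2, k3] as OpenCV has them; the pictures are not rectified), "pose" (4x4, takes a point from camera to world coordinates). Camera axes: x right, y up, looking along -z (the intrinsics and any distortion apply to the point x, -y, -z); pixel columns grow to the right and rows downward; lengths in m; the calibration is good to about 2 mm. A picture is of the moment at which its call begins: read the wrist's pose just before it. camera_params takes no time and is no camera call; for the wrist camera it gives the pose at the moment of the call.
- bot.job_done(): hands the job in; it is judged then, once.
Trained networks look in the newest picture that a camera, given by its name, has taken for a name from the list of things; names that differ only in an ending like _2 or _b are one class to them, and where a whole thing is asked for, a point or a joint stands for the part that bears it (a point fixed in the world has none). Each returns a list of dicts, best first, with "score" (0 to 1); they miss things now and then, are a little off and sometimes report something else, mostly with a low value. They report only what shows in the picture. A call takes as long as a camera call. They do not tell look-alikes from the thing itself.
- bot.trace(target, camera): "pixels" (400x640 bool, what is visible of it) and "uv" ([column, row] in pixels, amid what is visible of it).
The state is a dict: "clock": time; "joint_pos": joint angles; "joint_vel": joint speeds; "tau": joint torques, N m; "eef_pos": TCP position; "tool_rot": TCP orientation; "ft_force": force on the tool from outside, world axes, zero at the start; "ft_torque": the same for the moment, N m; "grip_width": finger opening in m; "grasp_force": force on a finger pad.
Only numpy, scipy, OpenCV 4.12 (cv2) and the standard library are available. Lean on these libraries where they do the work, as an engineer would, in place of code of your own. Each camera call takes 0.05 s, during which the arm holds its last target. There are 200 camera calls.

TASK

Two empty blue parts bins stand on the bench, and only one has a round white-and-green stamp on its underside. Tip both bins over away from you, onto their backs, so that their undersides show; only then push the stamped one straight on along the bench, still lying on its back, until its open end lies over the yellow dispatch line, and leave the other one lying where it fell. Only touch and push: pick nothing up, and leave the other things on the bench where they are.

Things in the scene. Friction and masses are not known exactly. Their poses are not given: they have to be found in the camera images.
- bin_a: Blue open-topped plastic parts bin, dark rim, 80 deep (its x) x 90 wide (y) x 130 high (z) mm, walls and floor 4 mm, 0.15 to 0.3 kg; one of two look-alikes. Origin: centre of the underside. z points out of the open mouth; as found it stands upright with x pointing away from the robot and a blank white card on its front (-x) wall. This one bears the stamp.
- bin_b: Blue open-topped plastic parts bin, dark rim, 80 deep (its x) x 90 wide (y) x 130 high (z) mm, walls and floor 4 mm, 0.15 to 0.3 kg; one of two look-alikes. Origin: centre of the underside. z points out of the open mouth; as found it stands upright with x pointing away from the robot and a blank white card on its front (-x) wall. This one has a plain underside.
- stamp (a point): centre of the stamp on the underside of the stamped bin: a white disc with a green ring and arrow, 58 mm across; hidden until that bin is tipped
- bin_a_mouth (a point): centre of the open mouth (rim plane) of the stamped bin, 130 mm along its z from its origin
- bin_b_mouth (a point): centre of the open mouth of the plain bin, 130 mm along its z from its origin
- bin_a_middle (a point): middle of the stamped bin, 65 mm along its z. Pushed away from the robot about 110 mm up its front wall, the bin tips about its back lower edge with little sliding and past about 35 degrees falls by itself onto its back: underside upright towards the robot, 80 mm high, mouth away, x down. The middle is 65 mm high standing, 40 lying, at most 77 on the way over
- bin_b_middle (a point): middle of the plain bin, 65 mm along its z. Pushed away from the robot about 110 mm up its front wall, the bin tips about its back lower edge with little sliding and past about 35 degrees falls by itself onto its back: underside upright towards the robot, 80 mm high, mouth away, x down. The middle is 65 mm high standing, 40 lying, at most 77 on the way over
- line: yellow dispatch line, a flat painted strip on the bench beyond the bins, 50 mm wide (its x, pointing away from the robot) and 700 mm long (its y); origin at its centre; no height to speak of, things slide over it
- ring_box: small dark red velvet ring box, 52 x 50 x 44 mm high, between the bins; leave alone. Origin at the centre of its underside
- tape_measure: yellow tape measure, 80 x 73 x 31 mm high, to the right of the bins; leave alone. Origin at the centre of its underside
- tape_masking: roll of cream masking tape lying flat, 104 mm across, 25 mm high, to the left of the bins; leave alone. Origin at the centre of its underside
Things that resemble listed ones, but are neither listed nor needed, are in the scene too. What is shaped like the bin_b but red is not meant.

How it is judged:
By the outcome, as a careful person would: the job done as asked, in the order asked, and still so for the second after the job is handed in, with the robot touching nothing.
It also fails if it takes over 61 s, if anything falls off the work surface, if the arm or the gripper's body presses on something with over 40 N, if the wrist force passes 120 N, or if a joint passes its speed limit or range.

## Working session

There is one attempt and no reset: what is moved stays moved. The work goes in short steps, Python scripts to look and compute and a tool call to move; the robot and the scene stay as the last step left them, time stands still between calls to the robot, and variables do not carry over. Pictures are saved under pics/ and viewed, at most 10 in all, crops included, and the job is handed in when it is done.

Besides the shell and the picture viewer there is one more tool, called after "Call:" as name(argument=value, ...) on one line, values as JSON. step_arm: Moves the arm, as the interface text tells. Its arguments: {"type":"object","properties":{"rows":{"type":"array"},"claw":{"type":"number"}},"required":["rows"]}

```bash
mkdir -p pics
cat > h.py <<'E'
import numpy as np, cv2
from workcell import bot
def cloud(name, depth):
    p=bot.camera_params(name); K=np.array([[p["fx"],0,p["cx"]],[0,p["fy"],p["cy"]],[0,0,1.]])
    v,u=np.mgrid[0:400,0:640]; uv=np.stack([u,v],-1).reshape(-1,1,2).astype(np.float64)
    n=cv2.undistortPoints(uv,K,np.array(p["D"],float)).reshape(400,640,2)
    P=np.stack([n[...,0]*depth,-n[...,1]*depth,-depth],-1); T=np.array(p["pose"])
    return P@T[:3,:3].T+T[:3,3]
def look(name,f=None):
    im,d=bot.camera(name)
    if f: cv2.imwrite("pics/"+f,im[...,::-1])
    return im,d,cloud(name,d)
def rep(name,targets,d,P):
    for t in targets:
        for r in bot.trace(t,name)[:4]:
            m=r["pixels"]&(d>0); q=P[m]
            if len(q)>10: print(name,t,round(r["score"],2),np.round(r["uv"]),m.sum(),"lo",np.percentile(q,3,0).round(3),"hi",np.percentile(q,97,0).round(3))
E
python3 - <<'E'
from h import *
for c in ["scene","side"]:
    im,d,P=look(c,c+"0.png")
    rep(c,["bin_a","line","ring_box","tape_measure","tape_masking"],d,P)
o=bot.get_obs();print(o["clock"],o["eef_pos"],o["tool_rot"],o["joint_pos"])
E
```

```text
scene bin_a 0.93 [360. 191.] 1587 lo [0.439 0.249 0.007] hi [0.522 0.336 0.131]
scene bin_a 0.85 [243. 183.] 1517 lo [ 0.302 -0.104  0.01 ] hi [0.403 0.001 0.131]
scene bin_a 0.78 [345. 243.] 2156 lo [0.634 0.111 0.009] hi [0.739 0.208 0.131]
scene bin_a 0.76 [316. 175.] 1445 lo [0.307 0.14  0.009] hi [0.392 0.229 0.131]
scene line 0.84 [370. 265.] 2215 lo [ 0.713 -0.118 -0.002] hi [0.761 0.48  0.005]
scene ring_box 0.72 [315. 213.] 307 lo [0.465 0.108 0.007] hi [0.511 0.162 0.048]
scene ring_box 0.43 [284. 204.] 1668 lo [ 0.442 -0.01   0.007] hi [0.527 0.08  0.131]
scene tape_measure 0.69 [176. 235.] 373 lo [ 0.435 -0.294  0.008] hi [ 0.491 -0.235  0.034]
scene tape_masking 0.92 [427. 198.] 494 lo [0.442 0.49  0.003] hi [0.538 0.581 0.028]
side bin_a 0.89 [261. 216.] 992 lo [0.304 0.133 0.003] hi [0.383 0.226 0.133]
side bin_a 0.84 [288. 273.] 1135 lo [ 0.297 -0.11   0.001] hi [ 0.394 -0.007  0.133]
side bin_a 0.84 [353. 188.] 836 lo [0.63  0.105 0.004] hi [0.731 0.207 0.133]
side bin_a 0.72 [287. 188.] 485 lo [0.434 0.242 0.002] hi [0.514 0.311 0.132]
side line 0.6 [385. 228.] 998 lo [ 0.714 -0.147 -0.004] hi [0.759 0.294 0.008]
side ring_box 0.43 [296. 222.] 42 lo [0.443 0.121 0.013] hi [0.465 0.148 0.05 ]
side tape_measure 0.94 [343. 325.] 411 lo [ 0.408 -0.3    0.004] hi [ 0.487 -0.241  0.036]
side tape_masking 0.59 [288. 188.] 515 lo [ 0.405 -0.045  0.001] hi [0.521 0.311 0.637]
0.6 [ 5.00005559e-01 -8.56119281e-06  3.03937218e-01] [7.07107533e-01 7.07106029e-01 2.15243577e-05 3.00622067e-05] [-1.15466794e-05  2.40547764e-01  5.01212085e-03  1.33518773e+00
 -1.20735771e-05  1.57078691e+00]
```

View pics/scene0.png

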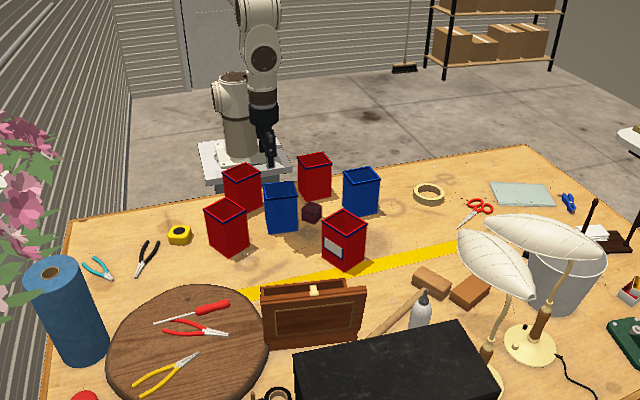

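View pics/side0.png

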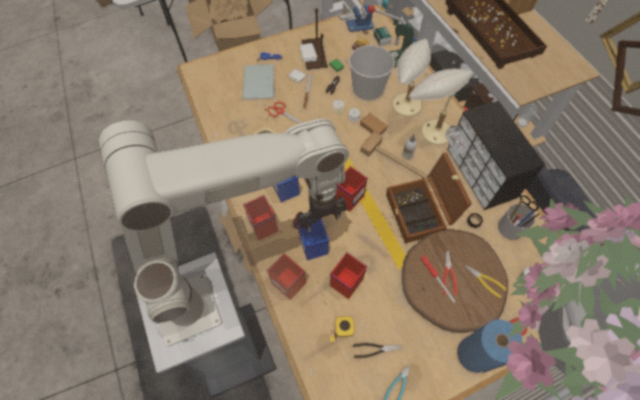

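Scene: blue bins at px (281,207) and (361,191), the ring box at (312,213), and four red look-alikes at (242,186), (227,227), (314,176) and (345,240). The line runs along row ~265. Side view: blue bins at (314,240) and (288,187). Next I fit all the bin footprints.

Run:
```python
from h import *
im,d,P=look("scene"); 
hsv=cv2.cvtColor(im,cv2.COLOR_RGB2HSV); h,s,v=[hsv[...,i].astype(int) for i in range(3)]
reg=(P[...,0]>.25)&(P[...,0]<.85)&(abs(P[...,1])<.45)&(d>0)&(P[...,2]<.14)
for nm,m in [("blue",(h>105)&(h<130)&(s>120)),("red",((h<8)|(h>170))&(s>150)&(v>60))]:
    m=(m&reg&(P[...,2]>.02))
    m=cv2.morphologyEx(m.astype(np.uint8),cv2.MORPH_OPEN,np.ones((3,3)))
    n,l,st,_=cv2.connectedComponentsWithStats(m)
    for i in range(1,n):
        if st[i,4]<250: continue
        q=P[l==i]; r=cv2.minAreaRect((q[:,:2]*1000).astype(np.float32))
        t=q[q[:,2]>.118]
        print(nm,st[i],"rect c",np.round(r[0]),"sz",np.round(r[1]),round(r[2],1),"lo",np.percentile(q,2,0).round(3),"hi",np.percentile(q,98,0).round(3))
        if len(t)>20: 
            r=cv2.minAreaRect((t[:,:2]*1000).astype(np.float32)); print("   rim",np.round(r[0]),np.round(r[1]),round(r[2],1),len(t))
# line edges
y=(h>18)&(h<32)&(s>170)&(abs(P[...,2])<.01)&(P[...,0]>.65)&(P[...,0]<.85)&(d>0)
q=P[y]; print("line",len(q),cv2.fitLine((q[:,:2]).astype(np.float32),cv2.DIST_HUBER,0,.01,.01).ravel(),np.percentile(q,[2,98],axis=0).round(3))
```

```text
blue [ 343  166   37   47 1451] rect c [479. 294.] sz [91. 94.] 2.5 lo [0.438 0.249 0.025] hi [0.523 0.337 0.131]
   rim [479. 294.] [91. 94.] 2.5 307
blue [ 263  181   35   48 1450] rect c [484.  37.] sz [93. 91.] 81.9 lo [ 0.441 -0.01   0.025] hi [0.528 0.08  0.132]
   rim [485.  37.] [92. 90.] 82.8 316
red [299 152  29  16 307] rect c [348. 185.] sz [89. 89.] 3.0 lo [0.304 0.143 0.087] hi [0.386 0.227 0.133]
   rim [349. 185.] [89. 87.] 1.7 120
red [226 163  32  18 323] rect c [348. -53.] sz [86. 91.] 22.2 lo [ 0.297 -0.091  0.081] hi [ 0.388 -0.005  0.132]
   rim [349. -52.] [83. 91.] 22.3 108
red [298 164  33  33 857] rect c [371. 166.] sz [116.  66.] 51.4 lo [0.317 0.139 0.024] hi [0.393 0.227 0.12 ]
   rim [385. 178.] [92. 33.] 71.4 37
red [ 205  175   57   47 1446] rect c [464. -97.] sz [119. 261.] 68.3 lo [ 0.344 -0.168  0.028] hi [0.548 0.    0.132]
   rim [466. -99.] [111. 257.] 66.1 254
red [ 204  213   45   40 1179] rect c [ 559. -140.] sz [118.  66.] 71.2 lo [ 0.516 -0.183  0.023] hi [ 0.589 -0.077  0.121]
   rim [ 563. -138.] [110.  58.] 73.1 56
red [327 212  38  23 503] rect c [683. 163.] sz [90. 83.] 25.2 lo [0.63  0.125 0.059] hi [0.727 0.209 0.132]
   rim [684. 163.] [89. 81.] 27.1 129
red [322 224  44  43 968] rect c [709. 150.] sz [117.  63.] 66.5 lo [0.663 0.11  0.023] hi [0.74  0.212 0.121]
   rim [712. 144.] [106.  49.] 60.7 50
red [195 299  35  17 306] rect c [ 792. -211.] sz [44. 82.] 4.4 lo [ 0.776 -0.247  0.038] hi [ 0.814 -0.171  0.06 ]
line 2193 [0.01181833 0.99993014 0.73542714 0.21001443] [[ 0.713 -0.122 -0.002]
 [ 0.762  0.484  0.006]]
```

Run:
```python
from h import *
im,d,P=look("scene")
for c,(u0,v0,w,h) in [((.48,.293),(343,166,37,47)),((.484,.036),(263,181,35,48))]:
    q=P[v0:v0+h,u0:u0+w].reshape(-1,3)
    for nm,i in [("back",0),("right",1)]:
        k=(q[:,2]>.02)&(q[:,2]<.11)&(abs(q[:,0]-c[0])<.06)&(abs(q[:,1]-c[1])<.06)
        k&=(q[:,0]>c[0]+.03)&(abs(q[:,1]-c[1])<.038) if i==0 else (abs(q[:,1]-c[1])>.038)&(abs(q[:,0]-c[0])<.03)
        if k.sum()<20: continue
        f=cv2.fitLine(q[k][:,:2].astype(np.float32),cv2.DIST_HUBER,0,.001,.001).ravel()
        print(c,nm,k.sum(),f.round(4),"yaw",np.degrees(np.arctan(-f[0]/f[1] if i==0 else f[1]/f[0])))
```

```text
(0.48, 0.293) back 531 [ 0.0602 -0.9982  0.5181  0.2928] yaw 3.449878
(0.48, 0.293) right 216 [0.9992 0.0388 0.4777 0.2507] yaw 2.224096
(0.484, 0.036) back 652 [0.1053 0.9944 0.5222 0.036 ] yaw -6.042072
(0.484, 0.036) right 57 [ 0.9953 -0.0972  0.4858 -0.0084] yaw -5.580029
```

Call:
step_arm(rows=[[[20, -40, 0], -10], [[45, -88, 0], -20], [[45, -88, 0], -30], [[45, -88, 0], -40], [[45, -88, 0], -50], [[45, -88, 0], -60], [[45, -88, 0], -70], [[45, -88, 0], -80], [[45, -88, 0], -84], [[45, -88, 60], -84], [[45, -88, 100], -84], [[45, -88, 100], -84]], claw=0.3)

```text
clock: 2.2
eef_pos: [0.4096, 0.0447, 0.2016]
tool_rot: [0.052, 0.999, -0.001, -0.004]
ft_force: [1.0, -0.1, -0.1]
grip_width: 0.0302
grasp_force: 0.0
```

Run:
```python
from h import *
o=bot.get_obs();print(o["clock"],o["eef_pos"],o["tool_rot"],o["joint_pos"],o["grip_width"],o["ft_force"])
from scipy.spatial.transform import Rotation as R
print(R.from_quat(o["tool_rot"]).as_matrix().round(3))
look("wrist","w1.png")
```

```text
2.2 [0.40963304 0.04473572 0.20156189] [ 5.23309743e-02  9.98623430e-01 -5.73812879e-04 -3.51936072e-03] [ 1.08780105e-01  1.51954513e-01 -3.88313774e-01  1.03765972e+00
 -3.47419275e-06  2.13490562e-01] 0.03020276332080069 [ 0.95082402 -0.13745675 -0.06869755]
[[-0.994  0.105 -0.007]
 [ 0.105  0.995 -0.001]
 [ 0.007 -0.002 -1.   ]]
```

View pics/w1.png

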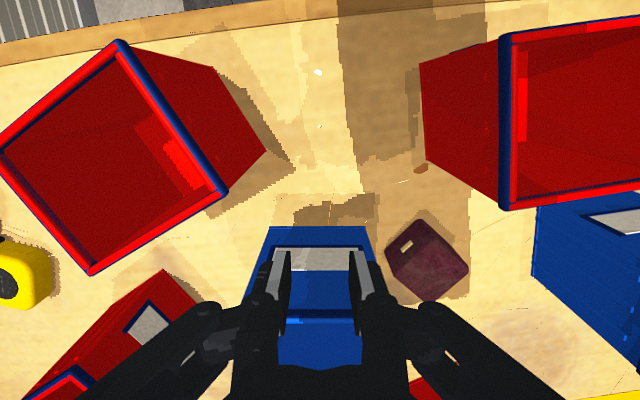

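Call:
step_arm(rows=[[[0, 0, 20], 0], [[0, 0, 34], 0], [[-10, 0, 34], 0], [[-18, 0, 34], 0], [[-25, 0, 34], 0], [[-32, 0, 34], 0], [[-39, 0, 34], 0], [[-46, 0, 34], 0], [[-53, 0, 34], 0], [[-60, 0, 34], 0], [[-66, 0, 34], 0], [[-66, 0, 34], 0]])

```text
clock: 3.75
eef_pos: [0.4784, 0.038, 0.1697]
tool_rot: [0.052, 0.999, -0.0, 0.0]
ft_force: [0.5, 0.5, 0.7]
grip_width: 0.0301
grasp_force: 0.0
```

Run:
```python
from h import *
im,d,P=look("scene","s2.png")
cv2.imwrite("pics/s2c.png",cv2.resize(im[100:300,180:440,::-1],None,fx=3,fy=3))
```

```text
(no output)
```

View pics/s2c.png

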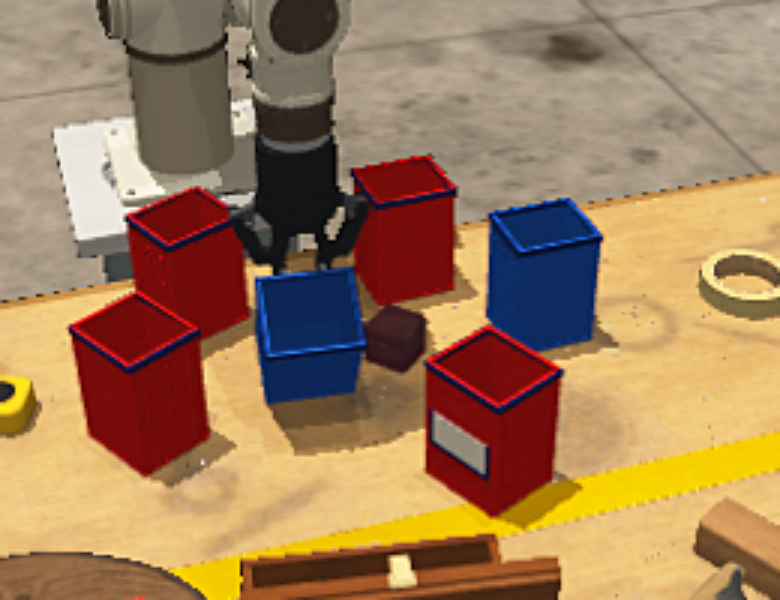

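The near bin is tilting cleanly about its back edge (crop, rim at (310,300)), so I keep pushing, gently.

Call:
step_arm(rows=[[[-4, 0, 0], 0], [[-8, 0, 0], 0], [[-12, 0, 0], 0], [[-16, 0, 0], 0], [[-20, 0, 0], 0], [[-22, 0, 0], 0], [[-22, 0, 0], 0], [[-22, 0, 0], 0], [[-22, 0, 0], 0]])

```text
clock: 4.92
eef_pos: [0.4994, 0.0358, 0.1698]
tool_rot: [0.052, 0.999, -0.0, -0.0]
ft_force: [-0.2, 0.1, -0.7]
grip_width: 0.03
grasp_force: 0.0
```

```bash
cat > f.py <<'E'
from h import *
def bins(f=None):
    im,d,P=look("scene",f)
    hsv=cv2.cvtColor(im,cv2.COLOR_RGB2HSV); h,s,v=[hsv[...,i].astype(int) for i in range(3)]
    m=(h>105)&(h<130)&(s>120)&(d>0)&(P[...,2]>.012)&(P[...,2]<.16)&(P[...,0]>.25)&(P[...,0]<.9)&(abs(P[...,1]-.15)<.3)
    for nm,k in [("near",m&(P[...,1]<.13)&(P[...,1]>-.06)),("left",m&(P[...,1]>.23))]:
        q=P[k]
        if len(q)>50:
            print(nm,len(q),"lo",np.percentile(q,1,0).round(3),"hi",np.percentile(q,99,0).round(3))
            r=cv2.minAreaRect((q[:,:2]*1000).astype(np.float32)); print("  ",np.round(r[0]),np.round(r[1]),round(r[2],1))
    return im,d,P
if __name__=="__main__":
    bins()
E
python3 f.py
```

```text
near 997 lo [ 0.382 -0.04   0.017] hi [0.692 0.124 0.14 ]
   [531.  -2.] [433. 143.] 23.7
left 1523 lo [0.437 0.248 0.015] hi [0.523 0.338 0.132]
   [449. 290.] [153.  99.] 6.9
```

Call:
step_arm(rows=[[[10, 0, -50], 0], [[30, 20, -80], 0], [[50, 70, -80], -5], [[80, 120, -80], -9], [[105, 170, -80], -9], [[118, 220, -80], -9], [[118, 240, -80], -9], [[118, 240, -80], -9], [[118, 240, -80], -9]])

```text
clock: 6.1
eef_pos: [0.4074, 0.2858, 0.2497]
tool_rot: [-0.026, 1.0, -0.001, -0.0]
ft_force: [0.4, -1.0, 0.5]
grip_width: 0.0299
grasp_force: 0.0
```

Run:
```python
from f import *
o=bot.get_obs();print(o["clock"],o["eef_pos"])
im,d,P=bins(); rep("scene",["bin_a","ring_box"],d,P)
im,d,P=look("side"); rep("side",["bin_a","stamp"],d,P)
im,d,P=look("wrist","w3.png"); rep("wrist",["bin_a","stamp"],d,P)
```

```text
6.1 [0.40738017 0.28577243 0.24965305]
near 973 lo [ 0.377 -0.039  0.017] hi [0.697 0.125 0.13 ]
   [529.   2.] [439. 141.] 20.8
left 1514 lo [0.437 0.249 0.014] hi [0.523 0.338 0.132]
   [482. 294.] [92. 92.] 3.2
scene bin_a 0.89 [227. 225.] 2120 lo [ 0.479 -0.183  0.002] hi [ 0.588 -0.077  0.13 ]
scene bin_a 0.89 [244. 186.] 1454 lo [ 0.303 -0.103  0.011] hi [0.403 0.001 0.132]
scene bin_a 0.87 [362. 190.] 1560 lo [0.439 0.249 0.01 ] hi [0.522 0.336 0.13 ]
scene bin_a 0.78 [287. 238.] 1731 lo [ 0.536 -0.023  0.002] hi [0.657 0.066 0.084]
scene ring_box 0.56 [312. 211.] 360 lo [0.461 0.108 0.003] hi [0.511 0.168 0.048]
side bin_a 0.79 [345. 273.] 1074 lo [ 0.476 -0.186  0.001] hi [ 0.58  -0.086  0.132]
side bin_a 0.78 [283. 180.] 940 lo [0.434 0.243 0.004] hi [0.514 0.336 0.132]
side bin_a 0.74 [352. 189.] 999 lo [0.626 0.107 0.006] hi [0.727 0.207 0.133]
side bin_a 0.69 [285. 272.] 1116 lo [ 0.298 -0.11   0.001] hi [ 0.394 -0.007  0.132]
side stamp 0.6 [286. 178.] 956 lo [0.434 0.243 0.003] hi [0.514 0.336 0.133]
wrist bin_a 0.9 [165. 120.] 24219 lo [0.307 0.14  0.004] hi [0.384 0.23  0.131]
wrist bin_a 0.88 [  3. 277.] 490 lo [ 0.522 -0.093  0.001] hi [ 0.558 -0.076  0.027]
wrist bin_a 0.84 [217. 386.] 692 lo [0.422 0.132 0.018] hi [0.654 0.244 0.235]
wrist bin_a 0.67 [320. 268.] 11958 lo [0.436 0.252 0.014] hi [0.515 0.332 0.13 ]
wrist stamp 0.69 [322. 266.] 12052 lo [0.435 0.252 0.013] hi [0.515 0.333 0.13 ]
```

View pics/w3.png

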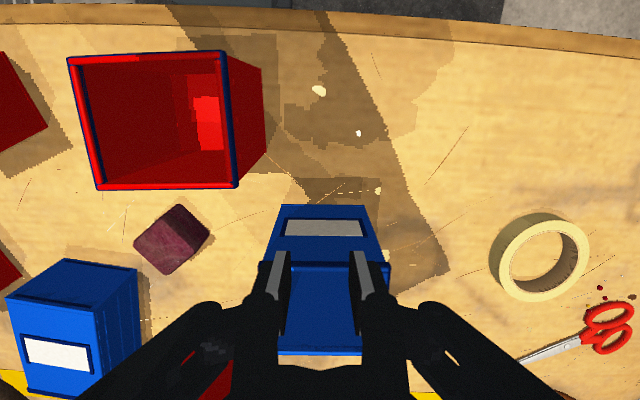

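The near bin lies at lower left (70,310), card up, with a plain-looking underside strip. The left bin is still upright at (325,240), centred between the fingers, so I tip it next.

Call:
step_arm(rows=[[[0, 0, 40], 0], [[0, 0, 80], 0], [[-10, 0, 80], 0], [[-18, 0, 80], 0], [[-25, 0, 80], 0], [[-32, 0, 80], 0], [[-39, 0, 80], 0], [[-46, 0, 80], 0], [[-53, 0, 80], 0], [[-60, 0, 80], 0], [[-66, 0, 80], 0], [[-70, 0, 80], 0]])

```text
clock: 8.05
eef_pos: [0.4778, 0.2905, 0.1699]
tool_rot: [-0.026, 1.0, 0.0, 0.0]
ft_force: [-1.6, -0.4, 6.2]
grip_width: 0.0298
grasp_force: 2.5
```

Call:
step_arm(rows=[[[-4, 0, 0], 0], [[-8, 0, 0], 0], [[-12, 0, 0], 0], [[-16, 0, 0], 0], [[-18, 0, 0], 0], [[-18, 0, 0], 0], [[-18, 0, 0], 0]])

```text
clock: 8.93
eef_pos: [0.4947, 0.2913, 0.1691]
tool_rot: [-0.026, 1.0, -0.0, -0.001]
ft_force: [0.0, -0.6, -0.0]
grip_width: 0.03
grasp_force: 0.0
```

Call:
step_arm(rows=[[[20, 0, -40], 0], [[60, 0, -80], 0], [[90, 0, -80], 0], [[90, 0, -80], 0], [[90, 0, -80], 0]])

```text
clock: 9.55
eef_pos: [0.4055, 0.2868, 0.2496]
tool_rot: [-0.026, 1.0, -0.0, 0.0]
ft_force: [0.1, -0.4, 0.1]
grip_width: 0.0299
grasp_force: 0.0
```

Run:
```python
from f import *
o=bot.get_obs();print(o["clock"],o["eef_pos"])
im,d,P=look("scene","s4.png"); rep("scene",["bin_a"],d,P)
im,d,P=look("side"); rep("side",["bin_a","stamp"],d,P); a=cv2.resize(im[150:280,220:400,::-1],(800,578)); cv2.imwrite("pics/sd4c.png",a)
im,d,P=look("wrist","w4.png"); rep("wrist",["bin_a","stamp"],d,P)
```

```text
9.55 [0.40552166 0.28684661 0.24959682]
scene bin_a 0.96 [343. 240.] 2191 lo [0.633 0.111 0.007] hi [0.738 0.209 0.131]
scene bin_a 0.91 [243. 186.] 1506 lo [ 0.303 -0.105  0.013] hi [0.402 0.001 0.131]
scene bin_a 0.86 [377. 218.] 1631 lo [0.524 0.252 0.002] hi [0.65  0.342 0.084]
scene bin_a 0.84 [315. 174.] 1451 lo [0.307 0.14  0.006] hi [0.392 0.228 0.131]
side bin_a 0.96 [261. 217.] 985 lo [0.304 0.133 0.003] hi [0.383 0.226 0.133]
side bin_a 0.95 [346. 230.] 1275 lo [ 0.522 -0.028  0.012] hi [0.647 0.065 0.086]
side bin_a 0.86 [288. 270.] 1073 lo [ 0.299 -0.11   0.001] hi [ 0.393 -0.007  0.132]
side bin_a 0.83 [350. 189.] 1059 lo [0.626 0.106 0.003] hi [0.733 0.208 0.132]
side stamp 0.9 [312. 172.] 1131 lo [0.514 0.247 0.009] hi [0.64  0.335 0.087]
wrist bin_a 0.95 [165. 123.] 23967 lo [0.307 0.139 0.004] hi [0.384 0.23  0.131]
wrist bin_a 0.95 [220. 388.] 656 lo [0.421 0.133 0.016] hi [0.654 0.239 0.229]
wrist bin_a 0.9 [ 72. 326.] 14130 lo [ 0.522 -0.015  0.007] hi [0.639 0.074 0.082]
wrist bin_a 0.61 [ 17. 112.] 2504 lo [ 0.305 -0.031  0.002] hi [0.382 0.002 0.047]
wrist stamp 0.67 [318. 324.] 6540 lo [0.516 0.26  0.009] hi [0.575 0.328 0.082]
```

View pics/w4.png

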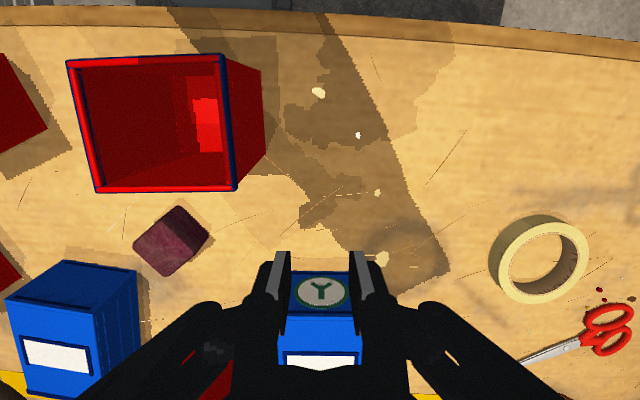

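View pics/sd4c.png

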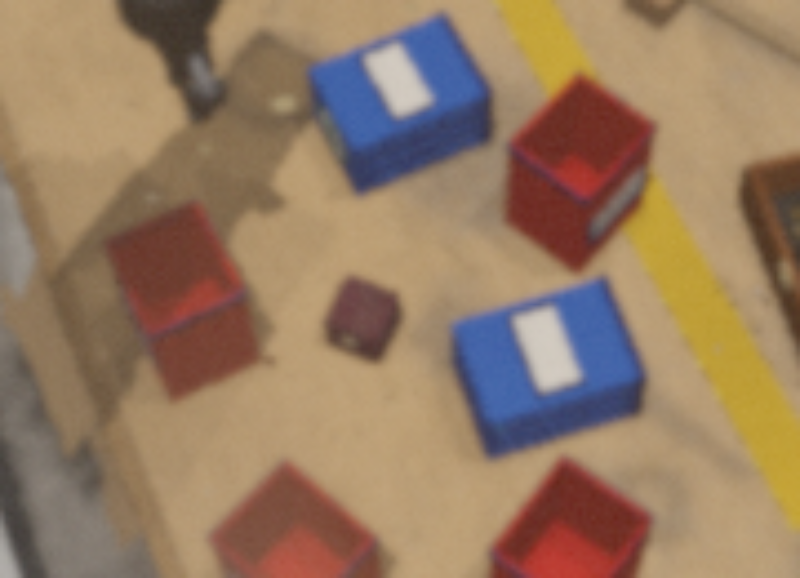

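Wrist view: the stamp shows at (320,291) on the left bin, and the near bin at (70,300) is plain. Both lie on their backs (side view). Now I push the left bin with two spread fingers.

Call:
step_arm(rows=[[[0, 0, 50], 0], [[0, 0, 100], 0], [[0, 0, 150], 0], [[-40, 0, 150], 0], [[-75, 0, 150], 0], [[-90, 0, 150], 0], [[-97, 0, 150], 0], [[-104, 0, 150], 0], [[-111, 0, 150], 0], [[-118, 0, 150], 0], [[-124, 0, 150], 0], [[-124, 0, 150], 0]], claw=-0.2)

```text
clock: 11.45
eef_pos: [0.5299, 0.2933, 0.1001]
tool_rot: [-0.026, 1.0, 0.0, 0.001]
ft_force: [-1.2, 0.4, 0.1]
grip_width: 0.0514
grasp_force: 0.0
```

```bash
cat > g.py <<'E'
from h import *
im,d,P=look("scene","s5.png")
hsv=cv2.cvtColor(im,cv2.COLOR_RGB2HSV); h,s=hsv[...,0],hsv[...,1]
m=(h>105)&(h<130)&(s>120)&(d>0)
for nm,lo,hi in [("stamped",.235,.36),("plain",-.05,.10)]:
    # top face: points at 80 mm height
    k=m&(P[...,2]>.072)&(P[...,2]<.088)&(P[...,1]>lo)&(P[...,1]<hi)&(P[...,0]>.5); q=P[k]
    r=cv2.minAreaRect((q[:,:2]*1000).astype(np.float32)); print(nm,len(q),np.round(r[0]),np.round(r[1]),round(r[2],1),"lo",np.percentile(q,1,0).round(3),"hi",np.percentile(q,99,0).round(3))
rep("scene",["bin_a"],d,P)
E
python3 g.py
```

```text
stamped 709 [608. 301.] [143.  97.] 0.6 lo [0.544 0.255 0.073] hi [0.677 0.347 0.085]
plain 757 [591.  26.] [ 90. 135.] 83.0 lo [ 0.526 -0.023  0.075] hi [0.658 0.071 0.085]
scene bin_a 0.97 [244. 186.] 1495 lo [ 0.302 -0.105  0.013] hi [0.402 0.001 0.131]
scene bin_a 0.94 [347. 242.] 2184 lo [0.633 0.111 0.008] hi [0.739 0.209 0.131]
scene bin_a 0.92 [226. 226.] 1979 lo [ 0.48  -0.181  0.009] hi [ 0.588 -0.082  0.131]
scene bin_a 0.89 [284. 238.] 1790 lo [ 0.532 -0.023  0.002] hi [0.657 0.068 0.084]
```

Call:
step_arm(rows=[[[-6, 0, 0], 0], [[-13, 0, 0], 0], [[-20, 0, 0], 0], [[-27, 0, 0], 0], [[-34, 0, 0], 0], [[-41, 0, 0], 0], [[-48, 0, 0], 0], [[-54, 0, 0], 0], [[-59, 0, 0], 0], [[-61, 0, 0], 0], [[-61, 0, 0], 0]])

```text
clock: 12.92
eef_pos: [0.5904, 0.2964, 0.0999]
tool_rot: [-0.026, 1.0, -0.0, 0.0]
ft_force: [0.1, -0.2, -1.0]
grip_width: 0.0511
grasp_force: 0.0
```

Call:
step_arm(rows=[[[20, 0, 0], 0], [[60, 0, 0], 0], [[80, 0, -40], 0], [[80, 0, -100], 0], [[80, 0, -100], 0]])

```text
clock: 13.55
eef_pos: [0.5131, 0.2941, 0.2063]
tool_rot: [-0.026, 1.0, 0.003, 0.006]
ft_force: [0.7, -0.1, 0.2]
grip_width: 0.0514
grasp_force: 0.0
```

```bash
python3 g.py
python3 - <<'E'
from h import *
im,d,P=look("scene"); rep("scene",["ring_box","tape_measure","tape_masking"],d,P)
cv2.imwrite("pics/s6c.png",cv2.resize(im[130:310,180:440,::-1],None,fx=3,fy=3))
E
```

```text
stamped 797 [671. 303.] [133.  94.] 2.3 lo [0.606 0.256 0.073] hi [0.736 0.349 0.084]
plain 758 [590.  26.] [ 90. 136.] 83.3 lo [ 0.524 -0.023  0.075] hi [0.658 0.071 0.085]
scene bin_a 0.88 [286. 239.] 1746 lo [ 0.535 -0.023  0.002] hi [0.658 0.067 0.084]
scene bin_a 0.81 [314. 176.] 1495 lo [0.307 0.14  0.006] hi [0.392 0.23  0.131]
scene bin_a 0.78 [344. 241.] 2165 lo [0.633 0.111 0.009] hi [0.738 0.209 0.131]
scene bin_a 0.7 [390. 235.] 2023 lo [0.612 0.256 0.002] hi [0.736 0.349 0.084]
scene ring_box 0.92 [313. 211.] 337 lo [0.464 0.106 0.006] hi [0.511 0.16  0.048]
scene tape_measure 0.6 [181. 234.] 371 lo [ 0.435 -0.294  0.007] hi [ 0.491 -0.234  0.034]
scene tape_masking 0.79 [426. 197.] 473 lo [0.442 0.49  0.002] hi [0.538 0.58  0.028]
```

View pics/s6c.png

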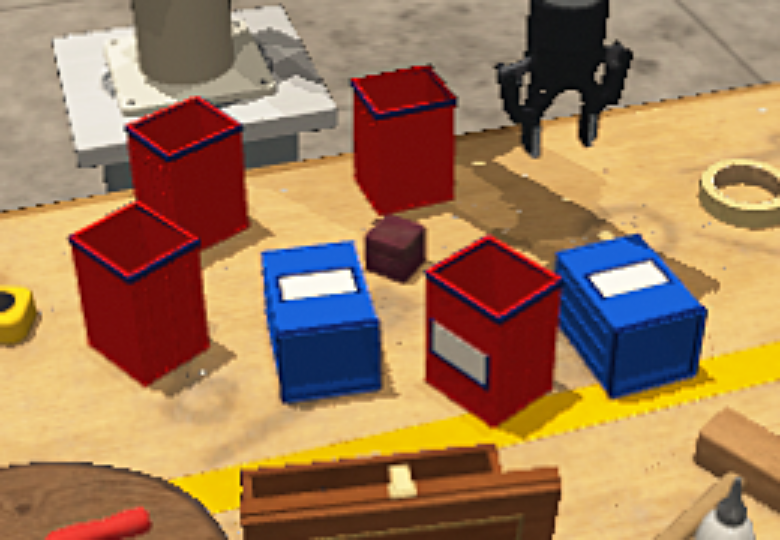

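The mouth of the stamped bin (crop, (655,350)) lies at x≈0.736, mid-line. The plain bin and the other things have not moved, and the gripper is clear.

```bash
python3 -c "
from workcell import bot
print(bot.job_done())"
```

```text
the job is handed in; nothing more can be done
None
```

Both bins are tipped onto their backs. The stamped one (the left bin) was pushed on until its open end lay over the middle of the yellow line, the plain one lies where it fell, and the job is handed in.

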